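# Lid on the sauce jug, then bring it to the front of the carousel

## Task

The open sauce jug on the carousel has just been filled: put its lid, which lies on the shelf, on the jug so that it sits down level in the mouth, and let go of it. Then grip the crossbar on the carousel's centre post and turn the turntable until the jug stands squarely over the tongue that marks the front, and finish while still gripping the crossbar to hold the turntable still there. Keep the jug and the pots standing in their wells, and leave everything else on the shelf where it is.

Things in the scene. Friction and masses are not known exactly. Their poses are not given: they have to be found in the camera images.
- foot: fixed steel foot under the turntable, 190 mm diameter, 14 mm high, on the shelf (z = 0). Origin: centre of its underside, on the turning axis; z up. A flat tongue, 26 mm wide and 6 mm high, sticks out along the foot's own -x axis to 200 mm from the axis, 50 mm beyond the turntable's edge: it marks the front
- front (a point): point fixed to the foot where the jug's centre should come: 100 mm from the turning axis, straight above the line of the tongue, 30 mm above the shelf (the height of the turntable's upper face)
- turntable: dark wood disc, 300 mm diameter, top face 30 mm above the shelf; turns freely either way (under 0.1 N m), stays where left. Four wells, rims 9 mm high, 79 mm outer diameter, centres 100 mm from the axis at 45, 135, 225, 315 degrees from its x axis. A 14 mm post in the middle carries the crossbar. Origin: on the axis, 16 mm above the shelf; x axis along the crossbar, z up
- crossbar: level steel bar fixed on top of the centre post, turning with the turntable: 72 mm long (along its x axis), 14 mm thick (y), 20 mm high (z). Origin: its middle, on the turning axis, 152 mm above the shelf. Its top is the highest point of the carousel
- jug: yellow glazed open sauce jug, the only vessel on the carousel with spout (its -x side) and loop handle (+x side, 67 mm out). Loose, about 0.35 kg, in any of the four wells with some 2 mm play, turned any way. 85 mm high, widest 80 mm, rim 72 mm outside, mouth 64 mm inside. Origin: centre of its underside, 30 mm above the shelf; z up; rim 115 mm above the shelf
- lid: the jug's loose lid, same glaze, lying right way up on the shelf at the robot's right, about 0.09 kg. Round about z: plug 56 mm diameter, 10 mm deep, goes in the mouth; flange 78 mm diameter, 6 mm thick; knob 22 mm diameter, 26 mm high. Origin: centre of the plug's underside; knob from 16 to 42 mm. Seated, its origin is 75 mm above the jug's origin on the same axis
- pot1: one of three closed jar-shaped pots with flat caps, 68 mm diameter, 78 mm high, same yellow glaze, no spout or handle, loose in its own well on the turntable, 0.35 kg; rides along. Origin: centre of its underside
- pot2: another of three closed jar-shaped pots with flat caps, 68 mm diameter, 78 mm high, same yellow glaze, no spout or handle, loose in its own well on the turntable, 0.35 kg; rides along. Origin: centre of its underside
- pot3: the third of three closed jar-shaped pots with flat caps, 68 mm diameter, 78 mm high, same yellow glaze, no spout or handle, loose in its own well on the turntable, 0.35 kg; rides along. Origin: centre of its underside
- tray: empty aluminium foil tray 220 x 150 x 45 mm, on the left. To be left alone
- brush: basting brush 240 mm long, lying behind the lid; origin near its middle. To be left alone
There are look-alikes about, which are no part of the job. What is shaped like the jug but blue or red is not meant.

How it is judged:
By the outcome, as a careful person would: the job done as asked, in the order asked, and still so for the second after the job is handed in, while the arm keeps its last pose, push and grip.
It also fails if it takes over 72 s, if anything falls off the work surface, if the arm or the gripper's body presses on something with over 40 N, if the wrist force passes 120 N, or if a joint passes its speed limit or range.

## Robot

A 6-joint arm with a two-finger parallel gripper is mounted at the origin on the work surface. World frame = base frame: x ahead of the robot, y to its left, z up, the work surface at z = 0. Lengths are in m, angles in rad, forces in N, time in s.
With the tool pointing down it reaches from about 0.35 to 0.85 m from the base axis. Payload 8.1 kg.
Tool frame: the origin (TCP) lies on the mounting face of the last link; the fingertips stand 186 mm ahead of it and the grasp point (between the pads) lies 167 mm ahead of it (robot.finger_overhang is the distance from the TCP to the fingertips, in m); z points along the fingers, y is the line along which they close (so a half turn about z gives the same grasp; the last joint's range is limited). The gripper opens to 93 mm and grips with 3 to 60 N. Pads are 15 mm wide; open, the fingers measure 128 mm over their backs; the gripper's body (75 mm by 188 mm) begins 65 mm behind the grasp point.
Start: joints at [-1.255, 0.13, 1.488, -0, 1.523, -0.085], TCP at [0.234, -0.552, 0.405] pointing down, gripper open.
Joint ranges: [-2.96, 2.96], [-0.89, 2.26], [0.02, 2.5], [-1.34, 4.48], [0, 2.73], [-2.66, 2.66]. Speed limits (rad/s): [2.39, 2.39, 2.79, 3.14, 3.14, 3.14].

## Interface

Orientations are given as a rotation vector (axis times angle).
In Python, from plant import readout, read_camera, get_calibration, job, robot gives the robot as it stands.
- The arm moves only by the shell command python3 -m handwheel 'ROWS' [FORCE]. ROWS is JSON, a list of rows, each a list of 5 numbers: the shift along the world's x, y, z in cm, then the turn about the world's z in rad, then the closure, from 0 (fully open) to 1 (shut). In form: [[tx, ty, tz, spin, gripper], ...]. A call has 1 to 10 rows; each row shifts and turns the commanded pose from where the row before left it; what a row does not reach is not made up. A row lasts 1/8 s, in which the tool goes at most 62.5 mm and 10.7 degrees, less where a joint would pass 70% of its speed; a pose out of reach is approached as far as the arm can. A call is refused whole if a number of a shift passes 6.25 or a number of a turn 0.188, either way. A call with a gripper value outside its range is refused whole. The fingers move at their own pace and stop on an object; FORCE is the grip in N (left out, the last holds). Time passes only in rows, so rows that do not move let the fingers close. It gives the time, the measured TCP pose, the force, the opening and the grip force at its end, in the units of the state.
- readout.read_state(): the state, without advancing time (a new reading comes with each control period).
- read_camera(name): name is "scene" or "top"; returns the picture (400x640x3 uint8, red, green, blue); there is no depth.
- get_calibration(name): a dict with "fovy" (degrees; the focal length in pixels is half the picture's height over the tangent of half this angle, whatever the lens; pixels are square), "cx", "cy" (the principal point, pixels), "dist_coeffs" ([k1, k2, p1, p2, k3] as OpenCV has them; the pictures are not rectified), "pose" (4x4, takes a point from camera to world coordinates). Camera axes: x right, y down, z forward; pixel columns grow to the right and rows downward; lengths in m; the calibration is good to about 2 mm. A picture is of the moment at which its call begins. get_calibration takes no time and is no camera call.
- job.close_job(): hands the job in; it is judged then, once.
The state is a dict: "t": time; "q": joint angles; "dq": joint speeds; "joint_torque": joint torques, N m; "tool_pos": TCP position; "orientation": TCP orientation; "force": force on the tool from outside, world axes, zero at the start; "wrist_torque": the same for the moment, N m; "opening": finger opening in m; "gripper_force": force on a finger pad.
Only numpy, scipy, OpenCV 4.12 (cv2) and the standard library are available. Lean on these libraries where they do the work, as an engineer would, in place of code of your own. Each camera call takes 0.05 s, during which the arm holds its last target. There are 200 camera calls.

## Working session

There is one attempt and no reset: what is moved stays moved. The work goes in short steps, Python scripts to look and compute and a shell command to move; the robot and the scene stay as the last step left them, time stands still between calls to the robot, and variables do not carry over. Pictures are saved under pics/ and viewed, at most 10 in all, crops included, and the job is handed in when it is done.

```bash
mkdir -p pics; ls; cat > h.py <<'E'
import numpy as np, cv2
from plant import readout, read_camera, get_calibration, job, robot
def K(c):
    f=200/np.tan(np.radians(c["fovy"])/2); return np.array([[f,0,c["cx"]],[0,f,c["cy"]],[0,0,1]])
def ray(name,uv):
    c=get_calibration(name); P=np.array(c["pose"])
    p=cv2.undistortPoints(np.array(uv,float).reshape(-1,1,2),K(c),np.array(c["dist_coeffs"])).reshape(-1,2)
    return P[:3,3], np.c_[p,np.ones(len(p))]@P[:3,:3].T
def plane(name,uv,z):
    o,d=ray(name,uv); return o+d*((z-o[2])/d[:,2])[:,None]
def proj(name,X):
    c=get_calibration(name); P=np.linalg.inv(np.array(c["pose"]))
    return cv2.projectPoints(np.array(X,float).reshape(-1,3),cv2.Rodrigues(P[:3,:3])[0],P[:3,3],K(c),np.array(c["dist_coeffs"]))[0].reshape(-1,2)
def snap(name,fn):
    im=read_camera(name); cv2.imwrite("pics/"+fn,im[:,:,::-1]); return im
E
python3 - <<'E'
from h import *
for n in("top","scene"):
    snap(n,n+"1.png"); c=get_calibration(n); print(n,c["fovy"],np.round(c["pose"],3).tolist(),c["dist_coeffs"])
s=readout.read_state(); print(s["t"],s["tool_pos"],s["orientation"],s["opening"])
E
```

```text
pics
top 53.37911048941056 [[0.011, -0.984, 0.178, 0.216], [-1.0, -0.011, 0.001, 0.054], [0.001, -0.178, -0.984, 1.457], [0.0, 0.0, 0.0, 1.0]] [-0.06906131  0.          0.          0.          0.        ]
scene 47.7987588501111 [[0.722, 0.585, -0.37, 0.961], [0.692, -0.619, 0.372, -0.437], [-0.012, -0.524, -0.851, 1.234], [0.0, 0.0, 0.0, 1.0]] [-0.02823338  0.          0.          0.          0.        ]
0.1 [ 0.23402497 -0.5522485   0.4037802 ] [-3.07708452e+00 -6.24975976e-01  3.17498676e-04] 0.09279166681504598
```

View pics/top1.png

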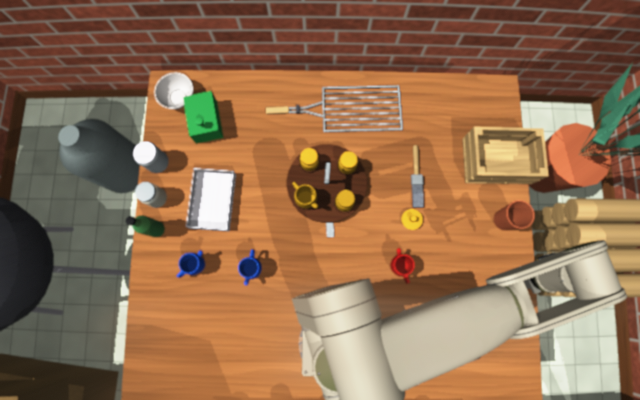

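View pics/scene1.png

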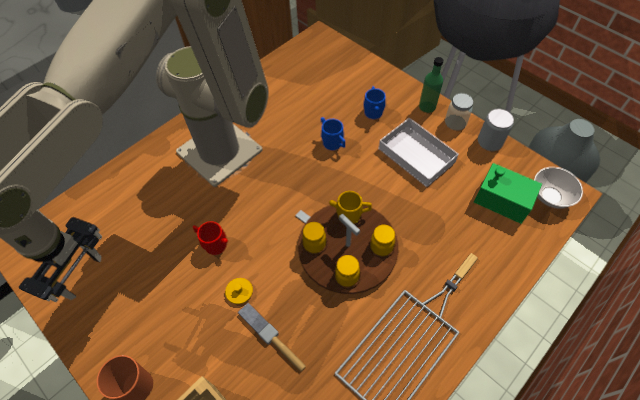

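The jug is the yellow one with spout and handle at top (304,196) / scene (349,207), and the lid is at top (412,218) / scene (239,291). Candidates that could be confused with them:
- **Yellow pots:** top (309,158), (348,161), (345,200).
- **Blue jugs:** top (190,264), (250,267).
- **Red jug:** top (403,264).

The tongue tip is at top (330,230) / scene (303,217).

```bash
python3 - <<'E'
from h import *
ims={n:cv2.imread(f"pics/{n}1.png") for n in("top","scene")}
crops=[]
for n,(x0,y0,w,h_),s in(("top",(270,135,180,115),4),("scene",(220,170,200,140),4)):
    im=ims[n]; hsv=cv2.cvtColor(im,cv2.COLOR_BGR2HSV)
    m=cv2.inRange(hsv,(22,150,60),(35,255,255))
    k,l,st,ce=cv2.connectedComponentsWithStats(m)
    print(n,[(st[i].tolist(),ce[i].round(1).tolist()) for i in range(1,k) if st[i,4]>40])
    # dark disc
    d=cv2.inRange(hsv,(0,0,0),(179,255,85))
    cr=cv2.resize(im[y0:y0+h_,x0:x0+w],None,fx=s,fy=s,interpolation=cv2.INTER_CUBIC)
    cr=cr if n=="top" else cv2.resize(cr,None,fx=.9,fy=.9)
    cv2.imwrite(f"pics/crop_{n}.png",cr)
    crops.append(cv2.resize(im[y0:y0+h_,x0:x0+w],(400 if 0 else 390*w//180 if n=="top" else 400,int((390*w//180 if n=="top" else 400)*h_/w)),interpolation=cv2.INTER_CUBIC))
H=max(c.shape[0] for c in crops)
cv2.imwrite("pics/crops.png",np.hstack([cv2.copyMakeBorder(c,0,H-c.shape[0],0,0,0) for c in crops]))
E
```

```text
top [([301, 149, 16, 17, 207], [308.1, 156.4]), ([340, 152, 16, 15, 196], [347.7, 159.4]), ([337, 190, 16, 16, 184], [345.1, 198.0]), ([402, 209, 20, 20, 288], [411.3, 218.9])]
scene [([330, 191, 41, 32, 667], [350.1, 205.4]), ([303, 222, 23, 31, 561], [313.7, 236.8]), ([371, 225, 24, 31, 575], [382.6, 239.7]), ([336, 255, 24, 31, 591], [347.0, 270.2]), ([226, 278, 26, 26, 538], [238.5, 290.6])]
```

View pics/crop_top.png

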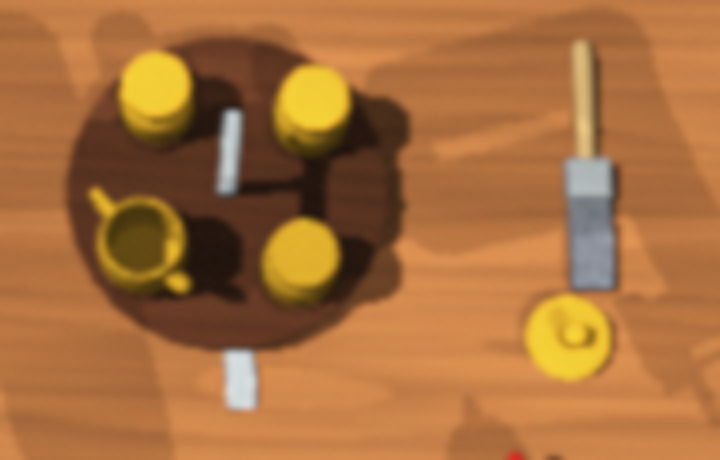

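View pics/crop_scene.png

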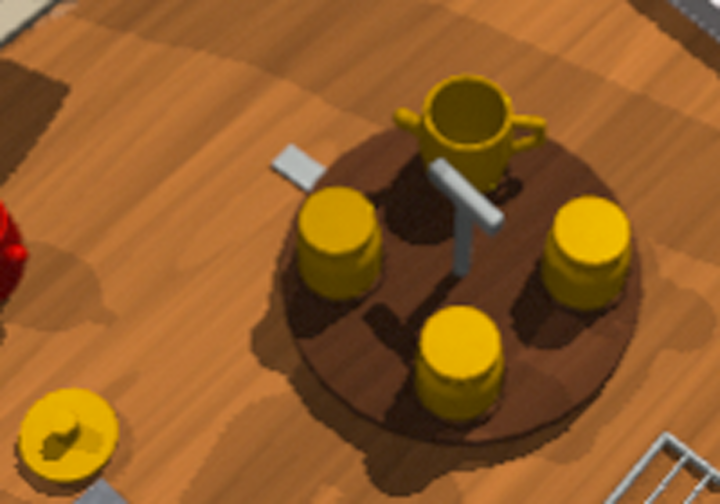

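The crops confirm it: the jug has its rim centre at crop-top (141,243), with a spout and a loop handle. The lid is at (568,337), the crossbar runs (232,110)-(227,194) and the tongue (239,350)-(243,409).

```bash
python3 - <<'E'
from h import *
T=lambda p:(np.array(p,float)+.5)/4-.5+[270,135]
S=lambda p:(np.array(p,float)+.5)/3.6-.5+[220,170]
mm=lambda a:(np.array(a)*1000).round(1).tolist()
pt=plane("top",T([(157,82),(313,98),(301,251)]),.108); ps=plane("scene",S([(587,231),(460,341),(339,218)]),.108)
jt=plane("top",T([(141,243)]),.115); js=plane("scene",S([(467,109)]),.115)
print("pots",mm(pt[:,:2]),mm(ps[:,:2])); print("jug",mm(jt),mm(js))
for n,p,j in(("t",pt,jt),("s",ps,js)):
    print(n,"axis",mm((p[0]+p[2])/2),mm((p[1]+j[0])/2), "radii",mm(np.linalg.norm((p-np.mean(np.r_[p,j],0))[:,:2],axis=1)))
cb=plane("top",T([(222,110),(243,110),(217,194),(237,194)]),.162); print("bar",mm(cb),mm(cb.mean(0)))
cs=plane("scene",S([(437,165),(493,218)]),.162);print("bar s",mm(cs))
tg=plane("top",T([(224,350),(255,350),(231,409),(256,409)]),.006); print("tongue",mm(tg))
ts=plane("scene",S([(272,163),(292,146),(305,188),(326,171)]),.006); print("tongue s",mm(ts))
for n in("top","scene"):
    im=cv2.imread(f"pics/{n}1.png"); m=cv2.inRange(cv2.cvtColor(im,cv2.COLOR_BGR2HSV),(20,150,40),(35,255,255))
    for c in cv2.findContours(m,0,2)[0]:
        (x,y),r=cv2.minEnclosingCircle(c); 
        if r>8:
            e=cv2.fitEllipse(c)
            print(n,np.round(e[0],1),np.round(e[1],1),"as lid",mm(plane(n,[e[0]],.013)))
print("lid top click",mm(plane("top",T([(568,337)]),.016)),"knob",mm(plane("top",T([(575,332)]),.042)))
print("handle,spout",mm(plane("top",T([(95,190),(180,285)]),.09)))
E
```

```text
pots [[654.7, 93.7], [641.6, -44.3], [503.4, -33.5]] [[653.3, 90.3], [644.3, -46.7], [504.4, -34.7]]
jug [[507.4, 104.9, 115.0]] [[512.2, 105.8, 115.0]]
t axis [579.1, 30.1, 108.0] [574.5, 30.3, 111.5] radii [100.5, 98.7, 97.2]
s axis [578.9, 27.8, 108.0] [578.3, 29.6, 111.5] radii [96.9, 100.0, 97.5]
bar [[613.0, 36.7, 162.0], [613.2, 18.9, 162.0], [539.9, 40.3, 162.0], [540.1, 23.5, 162.0]] [576.5, 29.8, 162.0]
bar s [[548.4, 30.0, 162.0], [610.0, 25.2, 162.0]]
tongue [[431.2, 30.9, 6.0], [431.5, 2.3, 6.0], [376.7, 24.0, 6.0], [376.9, 1.1, 6.0]]
tongue s [[382.1, 0.3, 6.0], [382.5, 24.5, 6.0], [420.9, 2.5, 6.0], [422.2, 27.1, 6.0]]
top [411.7 219. ] [19.8 20.6] as lid [[445.2, -286.4, 13.0]]
top [344.9 199.8] [18.1 21.2] as lid [[514.4, -39.6, 13.0]]
top [304.8 195.4] [20.7 28.8] as lid [[529.4, 108.9, 13.0]]
top [347.7 161.9] [17.9 22.2] as lid [[660.5, -50.3, 13.0]]
top [308.8 158.7] [18.4 21.6] as lid [[671.5, 96.7, 13.0]]
scene [238.5 290.5] [24.9 27.6] as lid [[447.1, -287.4, 13.0]]
scene [ 65.2 266. ] [ 0.9 18.9] as lid [[13.0, -597.1, 13.0]]
scene [347.  270.3] [24.3 31.9] as lid [[629.4, -28.4, 13.0]]
scene [382.7 239.7] [23.8 31.8] as lid [[640.5, 119.3, 13.0]]
scene [313.4 237.1] [23.9 31.1] as lid [[481.7, -18.4, 13.0]]
scene [350.3 205.3] [27.3 37.1] as lid [[487.2, 142.4, 13.0]]
lid top click [[445.2, -285.3, 16.0]] knob [[445.7, -285.7, 42.0]]
handle,spout [[560.3, 147.4, 90.0], [475.7, 71.1, 90.0]]
```

```bash
python3 -m handwheel '[[2.1,2.6,-0.8,-0.1,0],[2.1,2.6,-0.8,-0.1,0],[2.1,2.7,-0.8,-0.1,0],[2.1,2.7,-0.8,-0.1,0],[2.1,2.7,-0.8,0,0],[2.1,2.7,-0.8,0,0],[2.1,2.7,-0.8,0,0],[2.1,2.7,-0.8,0,0],[2.1,2.6,-0.8,0,0],[2.2,2.6,-0.8,0,0]]' 20; python3 - <<'E'
from h import *
s=readout.read_state();print(s["tool_pos"],s["orientation"],s["q"],s["force"])
E
```

```text
t: 1.35
tool_pos: [0.4455, -0.2854, 0.3241]
orientation: [-3.141, -0.001, 0.001]
force: [0.7, 0.1, -0.3]
opening: 0.0929
gripper_force: 0.0
[ 0.44553736 -0.28541074  0.32409076] [-3.14120364e+00 -1.12885033e-03  8.28008984e-04] [-6.66647375e-01 -7.89247039e-03  1.78137812e+00 -2.11751424e-05
  1.36876167e+00  9.03434471e-01] [ 0.72357932  0.07350657 -0.31369455]
```

```bash
python3 -m handwheel '[[0,-0.05,-3,0,0],[0,0,-3,0,0],[0,0,-3,0,0],[0,0,-1.8,0,0],[0,0,-1,0,0],[0,0,0,0,0],[0,0,0,0,0.5],[0,0,0,0,1],[0,0,0,0,1],[0,0,0,0,1]]' 20
```

```text
t: 2.6
tool_pos: [0.4452, -0.287, 0.207]
orientation: [3.141, 0.001, 0.001]
force: [0.2, -1.0, 0.4]
opening: 0.0577
gripper_force: 0.0
```

```bash
python3 -m handwheel '[[0,0,0,0,1],[0,0,0,0,1],[0,0,1,0,1],[0,0,2,0,1],[0,0,3,0,1],[0,0,4,0,1],[0,0,4,0,1],[0,0,3,0,1],[0,0,0,0,1]]' 20
```

```text
t: 3.72
tool_pos: [0.4458, -0.2875, 0.3806]
orientation: [3.138, 0.001, 0.008]
force: [-0.7, 0.2, -0.5]
opening: 0.0005
gripper_force: 0.0
```

The fingers are slow and shut only while the arm was rising, so they missed the knob. I'll check that the lid hasn't moved.

```bash
python3 - <<'E'
from h import *
for n in("top","scene"):
    im=snap(n,n+"2.png"); m=cv2.inRange(cv2.cvtColor(im,cv2.COLOR_RGB2HSV),(20,150,40),(35,255,255))
    for c in cv2.findContours(m,0,2)[0]:
        if len(c)>=15:
            e=cv2.fitEllipse(c); print(n,np.round(e[0],1),np.round(e[1],1),"as lid",(1000*plane(n,[e[0]],.013)).round(1))
print(readout.read_state()["t"])
E
```

```text
top [417.7 222.5] [ 5.7 15. ] as lid [[ 432.6 -308.2   13. ]]
top [344.8 199.8] [18.3 21.2] as lid [[514.6 -39.4  13. ]]
top [304.8 195.3] [20.5 29. ] as lid [[529.8 108.9  13. ]]
top [347.5 162.1] [18.  21.6] as lid [[659.7 -49.8  13. ]]
top [308.7 158.6] [18.3 21.7] as lid [[671.7  97.1  13. ]]
scene [239.1 290. ] [24.7 27.5] as lid [[ 447.2 -285.3   13. ]]
scene [347.  270.3] [24.3 31.8] as lid [[629.5 -28.5  13. ]]
scene [382.8 239.7] [23.4 31.9] as lid [[640.7 119.6  13. ]]
scene [313.5 236.8] [23.5 31.4] as lid [[481.4 -17.5  13. ]]
scene [350.4 205.5] [27.7 37. ] as lid [[487.9 142.1  13. ]]
3.825
```

View pics/scene2.png

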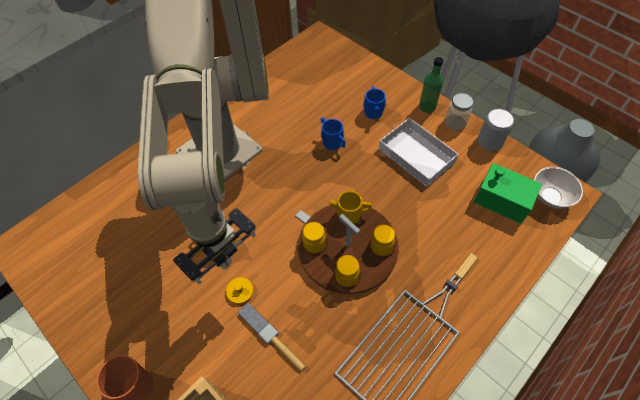

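The lid is still in place, moved at most 2 mm. Next I open, descend and wait for the grip.

```bash
python3 -m handwheel '[[0,0.2,-2,0,0.35],[0,0,-2,0,0.35],[0,0,-2,0,0.35],[0,0,-1,0,0.35],[0,0,-1,0,0.35],[0,0,0,0,0.35],[0,0,0,0,0.35],[0,0,0,0,0.35]]' 20
```

```text
t: 4.82
tool_pos: [0.4454, -0.2852, 0.2976]
orientation: [3.141, 0.001, 0.002]
force: [0.7, -0.1, -0.5]
opening: 0.0604
gripper_force: 0.0
```

```bash
python3 -m handwheel '[[0,0,-3,0,0.35],[0,0,-3,0,0.35],[0,0,-2,0,0.35],[0,0,-1.5,0,0.35],[0,0,0,0,0.35],[0,0,0,0,1],[0,0,0,0,1],[0,0,0,0,1],[0,0,0,0,1],[0,0,0,0,1]]' 20; python3 -m handwheel '[[0,0,0,0,1],[0,0,0,0,1],[0,0,0,0,1]]' 20
```

```text
t: 6.08
tool_pos: [0.4455, -0.2852, 0.2024]
orientation: [3.141, 0.001, 0.002]
force: [1.4, 0.8, 6.0]
opening: 0.0215
gripper_force: 20.8
t: 6.45
tool_pos: [0.4455, -0.2852, 0.2024]
orientation: [3.141, 0.001, 0.002]
force: [-0.6, 0.5, 4.8]
opening: 0.0215
gripper_force: 20.8
```

```bash
python3 -m handwheel '[[0,0,1,0,1],[0,0,2,0,1],[0,0,4,0,1],[0,0,4,0,1],[0,0,4,0,1],[0,0,3,0,1],[0,0,0,0,1]]' 20; python3 -m handwheel '[[0.5,2,0,0,1],[0.7,4,0,0,1],[0.7,5,0,0,1],[0.7,5,0,0,1],[0.8,5,0,0,1],[0.8,5,0,0,1],[0.8,5,0,0,1],[0.8,4,0,0,1],[0.5,3,0,0,1],[0.2,1,0,0,1]]'; python3 -m handwheel '[[0,0,0,0,1],[0,0,0,0,1]]'
python3 - <<'E'
from h import *
a=snap("top","top3.png")[150:230,260:380]; b=snap("scene","scene3.png")[130:280,270:420]
cv2.imwrite("pics/c3.png",np.hstack([cv2.resize(a,(480,320),interpolation=2)[:,:,::-1],cv2.resize(b,(320,320),interpolation=2)[:,:,::-1]]))
E
```

```text
t: 7.32
tool_pos: [0.4456, -0.2854, 0.3849]
orientation: [3.138, 0.001, 0.006]
force: [0.0, -0.1, -1.9]
opening: 0.0216
gripper_force: 20.4
t: 8.57
tool_pos: [0.5092, 0.1074, 0.3796]
orientation: [-3.142, -0.006, 0.006]
force: [-1.0, 0.3, -1.6]
opening: 0.0214
gripper_force: 20.5
t: 8.82
tool_pos: [0.5099, 0.1043, 0.3812]
orientation: [3.141, 0.0, -0.002]
force: [-0.2, 0.3, -0.8]
opening: 0.0214
gripper_force: 20.5
```

View pics/c3.png

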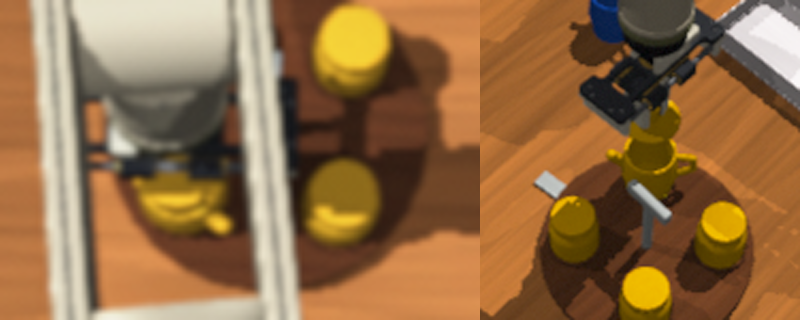

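The lid hangs over the jug: in the scene crop its flange is near (655,120), with the jug's rim just below at (652,150). I'll check alignment across the view.

```bash
python3 - <<'E'
from h import *
im=cv2.imread("pics/scene3.png"); m=cv2.inRange(cv2.cvtColor(im,cv2.COLOR_BGR2HSV),(20,150,30),(35,255,255))
for r in range(176,224,2):
    x=np.where(m[r,325:375])[0]+325
    if len(x): print(r,x.min(),x.max(),(x.min()+x.max())/2,len(x))
p=np.array(readout.read_state()["tool_pos"])
print("lid flange exp",proj("scene",[p-[0,0,.2024-.013]]),"jug rim exp",proj("scene",[[.511,.105,.115]]))
print("1mm x,y ->px",proj("scene",[[.521,.105,.115],[.511,.115,.115]])-proj("scene",[[.511,.105,.115]]))
E
```

```text
176 347 347 347.0 1
178 358 360 359.0 3
180 349 362 355.5 10
182 350 363 356.5 11
184 350 363 356.5 14
186 350 363 356.5 14
188 341 362 351.5 16
190 340 362 351.0 23
192 340 360 350.0 21
194 340 359 349.5 20
196 339 360 349.5 22
198 338 361 349.5 24
200 330 361 345.5 27
202 329 368 348.5 40
204 330 370 350.0 41
206 334 370 352.0 31
208 336 370 353.0 33
210 337 369 353.0 33
212 337 362 349.5 26
214 338 360 349.0 20
216 338 359 348.5 15
218 349 358 353.5 10
220 351 357 354.0 7
222 353 357 355.0 5
lid flange exp [[349.20329472 185.07400714]] jug rim exp [[348.85407929 199.84528422]]
1mm x,y ->px [[ 2.53472932  1.9923583 ]
 [ 2.29609776 -2.09782143]]
```

```bash
python3 -m handwheel '[[0.1,0.1,-1.5,0,1],[0,0,-2,0,1],[0,0,-1.5,0,1],[0,0,-0.6,0,1],[0,0,-0.4,0,1],[0,0,-0.3,0,1],[0,0,0,0,1]]'; python3 -m handwheel '[[0,0,-0.3,0,1],[0,0,-0.2,0,1],[0,0,-0.2,0,1],[0,0,0,0,1]]'
```

```text
t: 9.8
tool_pos: [0.5112, 0.1061, 0.319]
orientation: [-3.142, -0.001, -0.001]
force: [0.3, -0.3, -1.2]
opening: 0.0216
gripper_force: 20.5
t: 10.3
tool_pos: [0.511, 0.106, 0.3115]
orientation: [3.142, 0.001, -0.001]
force: [-0.2, -0.0, -1.7]
opening: 0.0213
gripper_force: 20.5
```

The plug is inside the mouth with no contact force. I'll seat it.

```bash
python3 -m handwheel '[[0,0,-0.2,0,1],[0,0,-0.1,0,1],[0,0,-0.1,0,1],[0,0,-0.1,0,1],[0,0,0,0,1]]'
```

```text
t: 10.92
tool_pos: [0.5113, 0.1062, 0.3073]
orientation: [-3.141, -0.001, -0.002]
force: [-0.9, 1.7, 4.0]
opening: 0.0218
gripper_force: 21.8
```

Contact comes at 0.3073 against the expected 0.3074, so it is seated. I release and rise.

```bash
python3 -m handwheel '[[0,0,0,0,0.6],[0,0,0,0,0.5],[0,0,0,0,0.45],[0,0,0,0,0.45],[0,0,0.5,0,0.45],[0,0,2,0,0.45],[0,0,3,0,0.45],[0,0,3,0,0.45],[0,0,2,0,0.45],[0,0,0,0,0.45]]'; python3 -m handwheel '[[0.5,-2,0,0,0.45],[1,-3,0,0,0.45],[1.5,-3,0,0,0.45],[2,0,0,0,0.45],[2,0,0,0,0.45],[0,0,0,0,0.45],[0,0,0,0,0.45]]'
python3 - <<'E'
from h import *
im=snap("scene","scene4.png")
b=im[150:310,250:450]
m=cv2.inRange(cv2.cvtColor(im,cv2.COLOR_RGB2HSV),(20,150,30),(35,255,255))
cv2.imwrite("pics/c4.png",cv2.resize(b,(750,600),interpolation=2)[:,:,::-1])
print(readout.read_state()["tool_pos"])
E
```

```text
t: 12.18
tool_pos: [0.5115, 0.1061, 0.4132]
orientation: [-3.141, -0.001, -0.004]
force: [0.1, 0.0, -0.2]
opening: 0.0512
gripper_force: 0.0
t: 13.05
tool_pos: [0.5805, 0.0261, 0.4104]
orientation: [-3.141, -0.001, 0.004]
force: [-0.8, 0.2, 0.1]
opening: 0.0513
gripper_force: 0.0
[0.58048818 0.02620271 0.41082521]
```

View pics/c4.png

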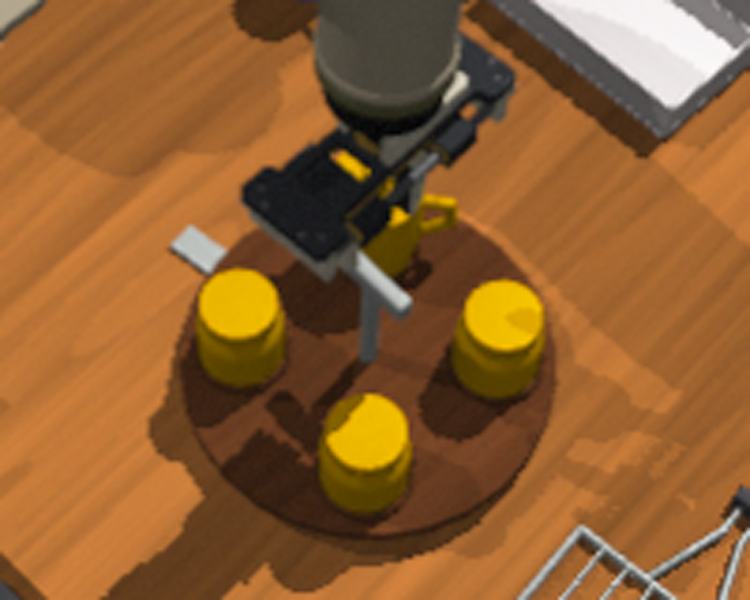

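The gripper hides the jug in this view, while the crossbar is clear below it and the pots are standing. I grip the bar and will check the lid once it is turned into view.

```bash
python3 -m handwheel '[[-0.2,0.3,-1,-0.07,0.45],[0,0,-2,0,0.45],[0,0,-2.5,0,0.45],[0,0,-2,0,0.45],[0,0,-1,0,0.45],[0,0,-0.7,0,0.45],[0,0,0,0,0.45]]'; python3 -m handwheel '[[0,0,0,0,1],[0,0,0,0,1],[0,0,0,0,1],[0,0,0,0,1],[0,0,0,0,1],[0,0,0,0,1],[0,0,0,0,1]]' 30
```

```text
t: 13.98
tool_pos: [0.5791, 0.029, 0.3196]
orientation: [3.14, -0.108, -0.0]
force: [-0.1, 0.1, -0.2]
opening: 0.051
gripper_force: 0.0
t: 14.85
tool_pos: [0.5792, 0.0284, 0.3199]
orientation: [3.138, -0.109, 0.0]
force: [-0.9, -5.2, 1.7]
opening: 0.0142
gripper_force: 30.0
```

```bash
python3 -m handwheel '[[0,-0.05,0,0.02,1],[0,0,0,0.04,1],[0,0,0,0.06,1],[0,0,0,0.06,1],[0,0,0,0.06,1],[0,0,0,0.06,1],[0,0,0,0.06,1],[0,0,0,0.06,1],[0,0,0,0.06,1],[0,0,0,0.06,1]]'; python3 -m handwheel '[[0,0,0,0.06,1],[0,0,0,0.06,1],[0,0,0,0.06,1],[0,0,0,0.06,1],[0,0,0,0.06,1],[0,0,0,0.04,1],[0,0,0,0.03,1],[0,0,0,0.02,1],[0,0,0,0,1],[0,0,0,0,1]]'
python3 - <<'E'
from h import *
a=snap("top","top5.png")[140:245,270:390]; b=snap("scene","scene5.png")[160:300,250:410]
cv2.imwrite("pics/c5.png",np.hstack([cv2.resize(a,(400,350),interpolation=2)[:,:,::-1],cv2.resize(b,(400,350),interpolation=2)[:,:,::-1]]))
s=readout.read_state(); R=cv2.Rodrigues(np.array(s["orientation"]))[0]; print(s["tool_pos"],"closing dir",np.degrees(np.arctan2(R[1,1],R[0,1])))
E
```

```text
t: 16.1
tool_pos: [0.5791, 0.0284, 0.3199]
orientation: [3.054, 0.737, 0.0]
force: [-2.0, -3.0, 2.0]
opening: 0.0143
gripper_force: 30.0
t: 17.35
tool_pos: [0.5791, 0.0285, 0.3199]
orientation: [2.855, 1.31, -0.0]
force: [-3.6, -3.3, 4.1]
opening: 0.0143
gripper_force: 30.0
[0.57907871 0.02852956 0.31990303] closing dir -40.69375306739365
```

View pics/c5.png

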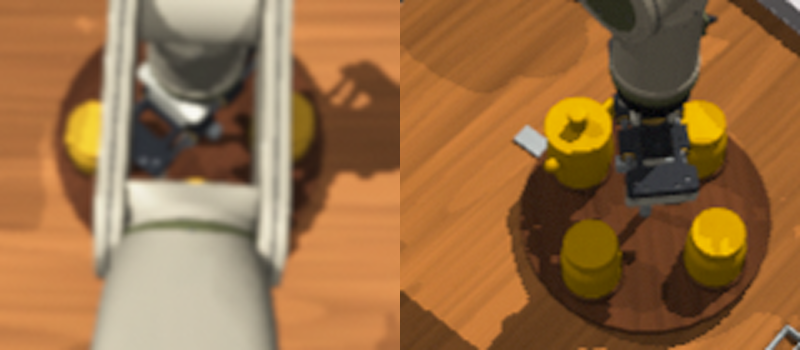

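The lidded jug is now at scene-crop (577,126) by the tongue at (530,140), with the lid level in the mouth and the pots standing. I'll measure the final angle.

```bash
python3 - <<'E'
from h import *
S=lambda p:(np.array(p,float)-[400,0]+.5)/2.5-.5+[250,160]
ax=np.array([.579,.0285])
def rep(n,X):
    for x in X: d=x[:2]-ax; print(n,(x*1000).round(1),"r",(1000*np.hypot(*d)).round(1),"ang",np.degrees(np.arctan2(d[1],d[0])).round(2)%360)
im=cv2.imread("pics/scene5.png"); hsv=cv2.cvtColor(im,cv2.COLOR_BGR2HSV); m=cv2.inRange(hsv,(20,150,30),(35,255,255))
rows=[]
for r in range(194,240,2):
    x=np.where(m[r,300:336])[0]+300
    if len(x): rows.append((r,int(x.min()),int(x.max())))
print(rows)
rep("flange",plane("scene",S([(577.5,126)]),.121)); rep("knob",plane("scene",S([(573,119)]),.147))
rep("pots",plane("scene",S([(590.5,240),(717,230)]),.108))
print("front expected",proj("scene",[np.r_[ax+.1*np.array([np.cos(a),np.sin(a)]),.121] for a in np.radians([182.5,184.5,186.5])]))
w=cv2.inRange(hsv,(0,0,150),(179,70,255)); w[:200]=0;w[:,:290]=0;w[:,315:]=0;w[235:]=0
c=max(cv2.findContours(w,0,2)[0],key=cv2.contourArea); box=cv2.boxPoints(cv2.minAreaRect(c)); print(box); rep("tongue",plane("scene",box,.006))
im=cv2.imread("pics/top1.png"); hsv=cv2.cvtColor(im,cv2.COLOR_BGR2HSV)
w=cv2.inRange(hsv,(0,0,150),(179,70,255)); w[:221]=0;w[:,:320]=0;w[:,340:]=0;w[245:]=0
c=max(cv2.findContours(w,0,2)[0],key=cv2.contourArea); M=cv2.moments(c);rep("tongue top centroid",plane("top",[(M["m10"]/M["m00"],M["m01"]/M["m00"])],.006))
E
```

```text
[(200, 314, 335), (202, 311, 335), (204, 310, 335), (206, 309, 335), (208, 308, 334), (210, 308, 334), (212, 308, 334), (214, 308, 334), (216, 309, 334), (218, 309, 334), (220, 309, 334), (222, 309, 334), (224, 308, 333), (226, 307, 332), (228, 309, 332), (230, 313, 331), (232, 314, 329), (234, 318, 326)]
flange [478.1  20.9 121. ] r 101.2 ang 184.32
knob [479.3  13.3 147. ] r 100.9 ang 188.68
pots [584.2 -68.2 108. ] r 96.9 ang 273.06
pots [676.8  36.1 108. ] r 98.1 ang 4.46
front expected [[321.74697412 209.6006478 ]
 [320.95545102 210.40110907]
 [320.19490862 211.22619323]]
[[295.40002 214.80002]
 [299.72003 209.04001]
 [309.32    216.24002]
 [305.      222.00003]]
tongue [382.3   1.    6. ] r 198.6 ang 187.94
tongue [377.   25.2   6. ] r 202.0 ang 180.93
tongue [417.9  27.5   6. ] r 161.1 ang 180.35
tongue [422.7   3.5   6. ] r 158.2 ang 189.08
tongue top centroid [404.4  16.2   6. ] r 175.1 ang 184.04
```

```bash
python3 - <<'E'
from h import *
im=cv2.imread("pics/scene5.png"); x0,y0,k=285,180,10
b=cv2.resize(im[y0:y0+60,x0:x0+70],None,fx=k,fy=k,interpolation=2)
a=np.linspace(0,2*np.pi,60)
for z,r,col in((.121,.039,(0,0,255)),(.147,.011,(255,0,0))):
    X=np.c_[.4785+r*np.cos(a),.0207+r*np.sin(a),0*a+z]
    cv2.polylines(b,[np.int32((proj("scene",X)-[x0,y0]+.5)*k)],True,col,1)
cv2.imwrite("pics/c6.png",b)
E
```

```text
(no output)
```

View pics/c6.png

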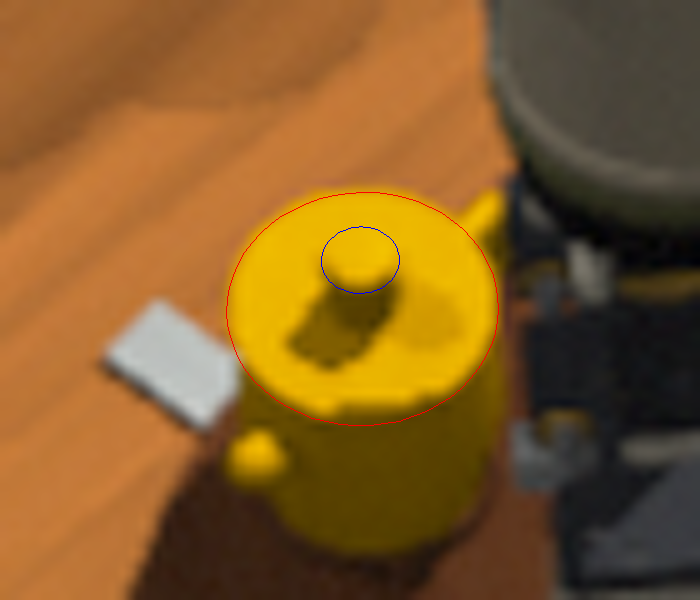

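The lid flange and knob match the outlines predicted for a level, seated lid, with the flange centre at (362,305) in the crop. The jug's well is at 184.3° and the tongue at about 184.4°. I'm handing in while still gripping the bar.

```bash
python3 - <<'E'
from h import *
s=readout.read_state(); print(s["t"],s["gripper_force"],s["force"]); print(job.close_job())
E
```

```text
17.45 29.99297333881259 [-3.98898803 -3.09089144  5.24257639]
the job is handed in; nothing more can be done
None
```

I handed the job in at 17.5 s: the lid sits level in the jug's mouth, the jug stands over the tongue (184.3° against 184.4° measured), and the gripper still holds the crossbar; one early missed grasp shifted the lid on the shelf by at most about 2 mm.

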